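Slide three food tubs into one another in their bay

TASK

Put the three grey food tubs away by sliding them along the counter, not lifting them off it: first push the largest tub fully back against the backboard of the wooden bay, then slide the middle tub into the largest until its base is home and the rims are flush, and then slide the smallest into the middle one in the same way. Leave everything else on the counter where it is.

Things in the scene. Friction and masses are not known exactly. Their poses are not given: they have to be found in the camera images.
- bay: Fixed low wooden bay, open above and towards the robot: backboard 160 mm wide, 50 tall; two side rails 35 tall reach 56 mm forward of it, 132 apart inside. Origin: on the counter, middle of the backboard's front face; x points into the backboard, y across, z up. With the largest tub's base against the backboard its mouth is at x = -100 mm here, 44 mm in front of the rails.
- large_mouth (a point): The largest of 3 smooth grey food tubs, on its side: 116 wide (y), 100 deep (x), 68 mm tall; walls 2.5, base 4; mouth inside 111 x 63. Point: centre of the open mouth, 34 mm up; x points into the tub to its base, z up. Its last 24 mm taper in 8 mm all round. 0.26 kg. Starts in line with the bay, 40-60 mm short, mouth to the robot.
- medium_mouth (a point): The middle one of 3 smooth grey food tubs, on its side: 92 wide (y), 98 deep (x), 51 mm tall; walls 2.5, base 4; mouth inside 87 x 46. Point: centre of the open mouth, 25.5 mm up; x points into the tub to its base, z up. Its last 24 mm taper in 8 mm all round. 0.2 kg. Starts left or right in front, mouth to the robot. Home, its mouth stands 2 mm out of the largest's.
- small_mouth (a point): The smallest of 3 smooth grey food tubs, on its side: 68 wide (y), 96 deep (x), 34 mm tall; walls 2.5, base 4; mouth inside 63 x 29. Point: centre of the open mouth, 17 mm up; x points into the tub to its base, z up. Its last 24 mm taper in 8 mm all round. 0.14 kg. Starts on the other side, mouth to the robot. Home, its mouth stands 2 mm out of the middle's.
- jug_c (a point): Bystander: glass milk jug with a handle, 90 mm across, 130 mm tall; the point is at its centre, 65 mm up. Left of the bay.
- bowls_c (a point): Bystander: two nested melamine bowls, 160 mm across, 75 mm tall; the point is at their centre, 37 mm up. Right of the bay.
- reamer_c (a point): Bystander: wooden citrus reamer lying along x, 147 mm long, 52 mm across its head; the point is near its middle, 20 mm up. Just right of the bay.
- spoon_c (a point): Bystander: spoon lying along x, 130 mm long; the point is at its middle on the counter. Just left of the bay.
- mug_c (a point): Bystander: white mug, 80 mm across, 90 mm tall; the point is at its centre, 45 mm up. Far left.
Mind the look-alikes: they are no part of the job. What is shaped like the part that bears large_mouth but orange is not meant.

How it is judged:
On the way, in this order (a step that is already met when the one before it is completed fails the run):
1. the largest tub is pushed back into the bay (within 20 mm of the backboard) (x of large_mouth in the frame of bay between -0.12 and -0.09 m and angle between the x axis of large_mouth and the x axis of bay, either way round below 0.15 rad and angle between large_mouth's own z axis and vertical below 0.12 rad), for 0.1 s.
2. the middle tub is slid into the largest (no more than 30 mm still standing out) (all of step 1 and x of medium_mouth in the frame of large_mouth between -0.03 and 0.008 m and y of medium_mouth in the frame of large_mouth between -0.016 and 0.016 m and z of medium_mouth in the frame of large_mouth between -0.015 and 0.015 m and angle between the x axis of medium_mouth and the x axis of large_mouth, either way round below 0.15 rad), for 0.1 s.
3. all are home: the largest against the backboard, the middle in the largest, the smallest in the middle one (x of large_mouth in the frame of bay between -0.107 and -0.09 m and angle between the x axis of large_mouth and the x axis of bay, either way round below 0.15 rad and angle between large_mouth's own z axis and vertical below 0.12 rad and x of medium_mouth in the frame of large_mouth between -0.01 and 0.008 m and y of medium_mouth in the frame of large_mouth between -0.016 and 0.016 m and z of medium_mouth in the frame of large_mouth between -0.015 and 0.015 m and angle between the x axis of medium_mouth and the x axis of large_mouth, either way round below 0.15 rad and x of small_mouth in the frame of medium_mouth between -0.01 and 0.008 m and y of small_mouth in the frame of medium_mouth between -0.016 and 0.016 m and z of small_mouth in the frame of medium_mouth between -0.015 and 0.015 m and angle between the x axis of small_mouth and the x axis of medium_mouth, either way round below 0.15 rad), for 0.2 s.
At the end, for the whole second after the job is handed in: The largest tub lies in the bay with its base within 7 mm of the backboard, the middle tub lies in the largest and the smallest in the middle one, each with its mouth flush with the next bigger one's (no more than 10 mm out or 8 mm in), level and facing the same way, all at rest (all of step 3 and linear speed of each of large, medium, small below 0.02 m/s); the robot touches nothing.
It fails at once if a tub is lifted off the counter (its mouth more than 60 mm above where it lies) (height (world z) of large_mouth above 0.094 m or height (world z) of medium_mouth above 0.0855 m or height (world z) of small_mouth above 0.077 m).
It fails at once if another thing on the counter is moved by more than 30 mm (distance of any of jug_c, bowls_c, reamer_c, spoon_c, mug_c from where it was at the start of the episode above 0.03 m).
It also fails if it takes over 72 s, if anything falls off the work surface, if the arm or the gripper's body presses on something with over 40 N, if the wrist force passes 120 N, or if a joint passes its speed limit or range.

ROBOT

A 7-joint arm with a two-finger parallel gripper is mounted at the origin on the work surface. World frame = base frame: x ahead of the robot, y to its left, z up, the work surface at z = 0. Lengths are in m, angles in rad, forces in N, time in s.
With the tool pointing down it reaches from about 0.4 to 0.85 m from the base axis. Payload 6.9 kg.
Tool frame: the origin (TCP) lies midway between the tips of the shut fingers; the grasp point (between the pads) lies behind it (ctrl.pinch_z is the z of the grasp point in the tool frame, in m); z points along the fingers, y is the line along which they close (so a half turn about z gives the same grasp; the last joint's range is limited). The gripper opens to 85 mm and grips with 20 to 120 N. Pads are 22 mm wide; open, the fingers measure 114 mm over their backs; the gripper's body (76 mm by 85 mm) begins 54 mm behind the grasp point. The pads swing forward as they close: fully open they stand 13 mm farther back than shut.
Start: joints at [1.351, 0.507, -0.238, 1.5, 0.126, 1.149, -0.155], TCP at [0.2, -0.592, 0.203] pointing down, gripper open.
Joint ranges: [-3.08, 3.08], [-0.24, 2.05], [-1.43, 1.35], [0, 2.5], [-1.52, 4.66], [0.17, 1.96], [-2.89, 2.89]. Speed limits (rad/s): [2.39, 2.39, 3.14, 3.14, 3.14, 3.14, 3.14].

INTERFACE

Orientations are given as a unit quaternion [w, x, y, z].
In Python, from station import ctrl, get_state, vision, ticket, models gives the robot as it stands. Calls block until the motion is done:
- ctrl.movep(position, orientation): joint-space move of the TCP to a pose.
- ctrl.movel(position, frame=None, max_speed=0.15): straight line of the TCP; frame=None keeps the orientation; max_speed is the mean speed in m/s.
- ctrl.set_joints(angles): joint-space move.
- ctrl.ungrasp() and ctrl.close_gripper(force=None): open the fingers fully, or close them until they stop; force is the grip in N (None keeps the last).
- ctrl.pause(seconds).
- ctrl.ik(position, orientation): joint angles nearest the present ones, or None.
- get_state(): the state.
- vision.grab_frame(name): name is "scene" or "side" or "wrist"; returns (picture, depth): 480x640x3 uint8, blue, green, red; 480x640 float32, m along the optical axis (not along the pixel's ray), 0 where there is no reading.
- vision.camera_info(name): a dict with "mtx" (3x3 intrinsics, pixels), "R" (3x3) and "t" (3): a world point X has camera coordinates R X + t; the wrist camera has in their place "hand_eye" (4x4, takes a point from camera to tool coordinates, whose origin is the TCP and whose axes are the flange's). Camera axes: x right, y down, z forward; pixel columns grow to the right and rows downward; lengths in m; the calibration is good to about 2 mm. A picture is of the moment at which its call begins: read the wrist's pose just before it. camera_info takes no time and is no camera call.
A pose or a line that the arm cannot do raises ctrl.Unreachable and nothing moves.
- ticket.close_job(): hands the job in; it is judged then, once.
Trained networks look in the newest picture that a camera, given by its name, has taken for a name from the list of things; names that differ only in an ending like _2 or _b are one class to them, and where a whole thing is asked for, a point or a joint stands for the part that bears it (a point fixed in the world has none). Each returns a list of dicts, best first, with "p" (0 to 1); they miss things now and then, are a little off and sometimes report something else, mostly with a low value. They report only what shows in the picture. A call takes as long as a camera call. They do not tell look-alikes from the thing itself.
- models.recognise(camera, target): "point" ([column, row] in pixels, amid what is visible of it).
- models.masks_of(camera, target): "mask" (480x640 bool, what is visible of it) and "point" ([column, row] in pixels, amid what is visible of it).
The state is a dict: "time": time; "qpos": joint angles; "qd": joint speeds; "tau": joint torques, N m; "tcp_pos": TCP position; "eef_rot": TCP orientation; "contact_force": force on the tool from outside, world axes, zero at the start; "wrist_torque": the same for the moment, N m; "width": finger opening in m; "gripper_force": force on a finger pad.
Only numpy, scipy, OpenCV 4.12 (cv2) and the standard library are available. Lean on these libraries where they do the work, as an engineer would, in place of code of your own. Each camera call takes 0.05 s, during which the arm holds its last target. There are 200 camera calls.

## Working session

There is one attempt and no reset: what is moved stays moved. The work goes in short steps, each a Python script; the robot and the scene stay as the last script left them, time stands still between calls to the robot, and variables do not carry over. Pictures are saved under pics/ and viewed, at most 10 in all, crops included, and the job is handed in when it is done.

```bash
ls; mkdir -p pics
cat > h.py <<'E'
import numpy as np, cv2
from station import ctrl, get_state, vision, ticket, models
def world(cam, depth, mask):
    i=vision.camera_info(cam); K=np.array(i["mtx"]);R=np.array(i["R"]);t=np.array(i["t"]).ravel()
    v,u=np.nonzero(mask&(depth>0)); z=depth[v,u]
    P=np.stack([(u-K[0,2])/K[0,0]*z,(v-K[1,2])/K[1,1]*z,z])
    return (R.T@(P-t[:,None])).T
E
python3 - <<'E'
from h import *
for c in ["scene","side"]:
    im,d=vision.grab_frame(c); cv2.imwrite(f"pics/{c}0.png",im); np.save(f"{c}0.npy",d)
    for n in ["bay","large_mouth","medium_mouth","small_mouth","jug_c","bowls_c","reamer_c","spoon_c","mug_c"]:
        for m in models.masks_of(c,n)[:3]:
            P=world(c,d,m["mask"])
            col=im[m["mask"]].mean(0).astype(int)
            print(c,n,round(m["p"],2),np.round(m["point"]),np.round(np.percentile(P,2,axis=0),3),np.round(np.percentile(P,98,axis=0),3),col)
print(get_state()["eef_rot"],get_state()["tcp_pos"],get_state()["time"],ctrl.pinch_z)
E
```

```text
pics
scene bay 0.81 [389. 339.] [ 0.71  -0.122  0.   ] [0.777 0.036 0.053] [45 61 75]
scene large_mouth 0.84 [348. 302.] [ 0.61  -0.1    0.008] [0.708 0.013 0.072] [56 57 56]
scene large_mouth 0.75 [182. 266.] [ 0.265 -0.246  0.005] [ 0.39  -0.117  0.072] [ 28  52 103]
scene medium_mouth 0.6 [228. 328.] [ 0.452 -0.273  0.006] [ 0.55  -0.179  0.055] [56 57 56]
scene small_mouth 0.72 [372. 194.] [0.475 0.215 0.006] [0.566 0.293 0.038] [58 59 58]
scene jug_c 0.59 [467. 215.] [0.703 0.247 0.005] [0.782 0.332 0.131] [78 82 76]
scene bowls_c 0.83 [259. 441.] [ 0.642 -0.431  0.014] [ 0.783 -0.292  0.077] [56 47 35]
scene reamer_c 0.91 [322. 379.] [ 0.64  -0.228 -0.   ] [ 0.767 -0.177  0.053] [33 46 63]
scene mug_c 0.8 [464. 157.] [0.604 0.443 0.003] [0.679 0.524 0.092] [60 64 62]
scene mug_c 0.29 [323. 381.] [ 0.639 -0.228  0.019] [ 0.767 -0.184  0.053] [29 42 61]
side bay 0.91 [426. 282.] [ 0.708 -0.123  0.   ] [0.775 0.034 0.051] [50 71 92]
side large_mouth 0.81 [203. 341.] [ 0.252 -0.246 -0.   ] [ 0.387 -0.124  0.069] [ 29  65 128]
side large_mouth 0.68 [372. 278.] [ 0.608 -0.1    0.   ] [0.705 0.015 0.069] [72 72 73]
side medium_mouth 0.7 [380. 176.] [0.696 0.245 0.004] [0.775 0.355 0.128] [ 97 101  96]
side medium_mouth 0.56 [302. 355.] [ 0.449 -0.274  0.   ] [ 0.546 -0.181  0.052] [76 77 78]
side small_mouth 0.69 [293. 203.] [ 0.465  0.214 -0.002] [0.565 0.298 0.035] [70 71 73]
side jug_c 0.57 [382. 176.] [0.696 0.245 0.005] [0.774 0.349 0.128] [ 97 101  96]
side bowls_c 0.94 [454. 402.] [ 0.647 -0.435  0.009] [ 0.786 -0.3    0.075] [75 66 52]
side reamer_c 0.56 [424. 338.] [ 0.634 -0.229  0.01 ] [ 0.762 -0.189  0.05 ] [33 52 79]
side spoon_c 0.65 [391. 219.] [0.656 0.151 0.   ] [0.778 0.196 0.02 ] [70 82 93]
side mug_c 0.72 [331. 149.] [0.599 0.442 0.   ] [0.675 0.525 0.089] [88 95 94]
[1.52099328e-06 9.86766776e-01 1.62146012e-01 1.19695185e-05] [ 0.20000871 -0.59213288  0.20318842] 1.0 -0.0187
```

View pics/scene0.png

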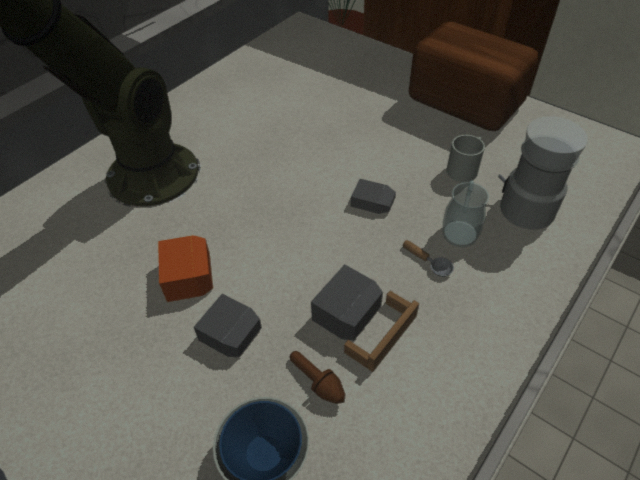

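View pics/side0.png

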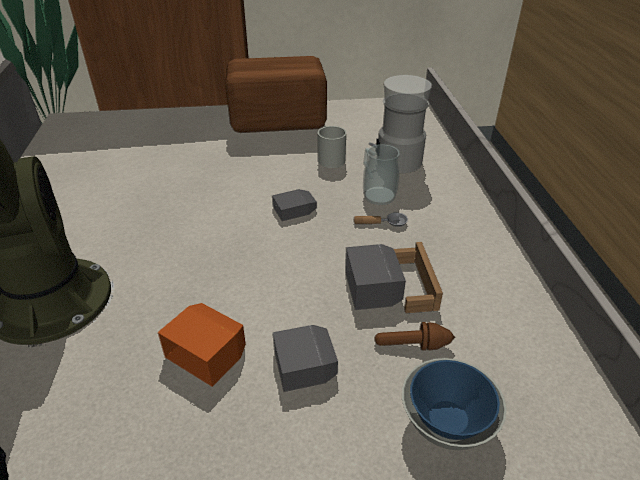

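```bash
cat >> h.py <<'E'
def measure(cam, names=("large_mouth","medium_mouth","small_mouth"), near=None):
    """fit min-area rectangle to the flat top of each grey tub, camera averaged; returns mouth-ish data"""
    im,d=vision.grab_frame(cam); out={}
    H=dict(large_mouth=.068,medium_mouth=.051,small_mouth=.034)
    for n in names:
        for m in models.masks_of(cam,n):
            c=im[m["mask"]].mean(0)
            if c.max()-c.min()>12: continue
            P=world(cam,d,cv2.erode(m["mask"].astype(np.uint8),np.ones((3,3)))>0)
            T=P[abs(P[:,2]-H[n])<.006]
            if len(T)<30: continue
            r=cv2.minAreaRect((T[:,:2]*1000).astype(np.float32))
            out[n]=(r,np.percentile(T,1,axis=0),np.percentile(T,99,axis=0),len(T)); break
    return im,d,out
E
python3 - <<'E'
from h import *
for c in ["scene","side"]:
    im,d,o=measure(c)
    for n,v in o.items(): print(c,n,np.round(v[0][0],1),np.round(v[0][1],1),round(v[0][2],1),np.round(v[1],3),np.round(v[2],3),v[3])
    b=[m for m in models.masks_of(c,"bay")][0]; P=world(c,d,b["mask"]); T=P[abs(P[:,2]-.05)<.005]
    r=cv2.minAreaRect((T[:,:2]*1000).astype(np.float32)); print("bay",r)
    cv2.imwrite(f"pics/crop_{c}.png",cv2.resize(im[250:350,290:430] if c=="scene" else im[225:330,310:450],None,fx=4,fy=4))
E
```

```text
scene large_mouth [658.2 -42.6] [ 99.8 115.5] 0.5 [ 0.611 -0.099  0.062] [0.705 0.013 0.072] 2276
scene medium_mouth [ 499.4 -224.5] [98.1 90.9] 6.6 [ 0.451 -0.272  0.045] [ 0.546 -0.181  0.056] 1873
scene small_mouth [519.9 255.3] [92.  75.9] 16.3 [0.475 0.216 0.028] [0.566 0.291 0.039] 708
bay ((769.5045166015625, -42.03050231933594), (161.8393096923828, 15.256793975830078), 89.85580444335938)
side large_mouth [654.8 -42.6] [ 95.  119.7] 0.7 [ 0.608 -0.1    0.062] [0.698 0.013 0.07 ] 1729
side medium_mouth [ 495.8 -224.3] [92.7 94.4] 7.5 [ 0.449 -0.273  0.045] [ 0.54  -0.181  0.053] 2118
side small_mouth [515.  254.8] [90.3 70.2] 17.0 [0.468 0.213 0.028] [0.556 0.289 0.036] 544
bay ((768.1117553710938, -41.39312744140625), (161.76919555664062, 15.148161888122559), 89.92626953125)
```

The grey targets are large at scene (348,302), medium at (228,328) and small at (372,194). The look-alike is the orange tub at (182,266), which has the large tub's shape and gets ruled out by colour. The bay is at (389,339). Next I'll check the close crop, fit the poses and test reachability.

View pics/crop_scene.png

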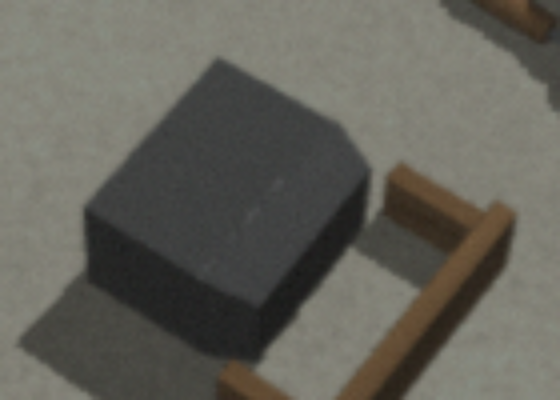

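```bash
cat >> h.py <<'E'
from scipy.optimize import least_squares
from scipy.spatial.transform import Rotation as Rn
DIM=dict(large_mouth=(.116,.100,.068),medium_mouth=(.092,.098,.051),small_mouth=(.068,.096,.034))
def fit(cam,n,zoff=0,box=None):
    """tub pose (mouth x,y,yaw) by fitting the convex tapered box to the masked depth points"""
    im,d=vision.grab_frame(cam); W,D,H=DIM[n]
    for m in models.masks_of(cam,n):
        c=im[m["mask"]].mean(0)
        if c.max()-c.min()>12 or m["p"]<.3: continue
        P=world(cam,d,cv2.erode(m["mask"].astype(np.uint8),np.ones((3,3)))>0)
        ctr=np.median(P,axis=0)
        if ctr[2]>H+.01 or (box is not None and np.linalg.norm(ctr[:2]-box)>.1): continue
        s=8/24; k=np.hypot(1,s)
        def res(q):
            x,y=P[:,0]-q[0],P[:,1]-q[1]; c_,s_=np.cos(q[2]),np.sin(q[2])
            X=c_*x+s_*y; Y=-s_*x+c_*y; Z=P[:,2]-zoff-H/2-q[3]
            t=s*(X-(D-.024))
            return np.max([-X,X-D,abs(Y)-W/2,abs(Z)-H/2,(abs(Y)-W/2+t)/k,(abs(Z)-H/2+t)/k],axis=0)
        r=min((least_squares(res,[ctr[0]-.05,ctr[1],a,0],loss="soft_l1",f_scale=.002) for a in (-.2,0,.2)),key=lambda r:r.cost)
        return r.x,np.median(abs(res(r.x)))
    return None
def down(yaw=0): return Rn.from_euler("z",yaw)*Rn.from_quat([1,0,0,0])   # tool x along world x at yaw 0
def tilt(a,yaw=0): return Rn.from_euler("z",yaw)*Rn.from_euler("y",-(np.pi/2-a))*Rn.from_quat([1,0,0,0])
def q(R): return np.roll(R.as_quat(),1)
E
python3 - <<'E'
from h import *
for c in ["scene","side"]:
    for n in DIM:
        f=fit(c,n); print(c,n,None if f is None else (np.round(f[0],4),round(f[1],4)))
for nm,p,R in [("push0",[.57,-.042,.01],down()),("push1",[.65,-.042,.01],down()),("hi",[.55,-.042,.1],down())]+[
   ("t%d_%s"%(a,k),[x,y,.013],tilt(np.radians(a))) for a in (35,45) for k,x,y in (("s",.47,-.18),("m",.47,.004),("e",.65,.004),("pre",.40,-.18))]+[
   ("small",[.49,.255,.005],down(.2)),("small2",[.62,-.042,.01],down())]:
    for fl in (0,1):
        RR=R*Rn.from_euler("z",np.pi*fl); j=ctrl.ik(p,q(RR)); print(nm,fl,None if j is None else np.round(j,2))
print(get_state()["time"])
E
```

```text
scene large_mouth (array([ 0.6074, -0.0414,  0.0191,  0.0009]), np.float64(0.0009))
scene medium_mouth (array([ 0.4496, -0.229 ,  0.13  ,  0.0012]), np.float64(0.0009))
scene small_mouth (array([0.4714, 0.2446, 0.3011, 0.0008]), np.float64(0.0012))
side large_mouth (array([ 0.6081, -0.0416,  0.0263, -0.0009]), np.float64(0.0009))
side medium_mouth (array([ 0.4501, -0.2289,  0.131 , -0.001 ]), np.float64(0.0008))
side small_mouth (array([ 0.4724,  0.2452,  0.2999, -0.0011]), np.float64(0.001))
push0 0 [ 0.18  0.65 -0.23  1.87  0.23  0.65 -1.76]
push0 1 [ 0.57  0.81 -0.92  1.86  0.82  0.9   0.82]
push1 0 [ 0.17  0.74 -0.24  1.64  0.23  0.79 -1.74]
push1 1 [ 0.52  0.89 -0.92  1.64  0.81  1.03  0.91]
hi 0 [ 0.28  0.51 -0.37  1.84  0.24  0.84 -1.78]
hi 1 [ 0.63  0.66 -0.97  1.83  0.64  1.    0.96]
t35_s 0 None
t35_s 1 None
t35_m 0 None
t35_m 1 None
t35_e 0 None
t35_e 1 None
t35_pre 0 None
t35_pre 1 None
t45_s 0 None
t45_s 1 None
t45_m 0 None
t45_m 1 None
t45_e 0 [ 0.45  0.88 -0.83  2.43  2.52  1.01  2.3 ]
t45_e 1 [ 0.62  1.09 -1.23  2.43  2.31  1.25 -0.5 ]
t45_pre 0 None
t45_pre 1 None
small 0 [-0.22  0.67 -0.47  1.92  0.47  0.66 -2.35]
small 1 [ 0.01  0.78 -0.89  1.92  0.82  0.85  0.45]
small2 0 [ 0.17  0.71 -0.23  1.73  0.23  0.73 -1.75]
small2 1 [ 0.54  0.86 -0.92  1.72  0.81  0.98  0.88]
2.1
```

The crop shows the plain grey tub, with its taper pointing at the wooden bay, so the choice is right. Pushing the large tub back first.

```bash
cat >> h.py <<'E'
def press(x0,y,z,xend,lim,axis=0,step=.0015,speed=.03):
    """creep along +x until the reaction exceeds lim or xend is reached"""
    f0=np.array(get_state()["contact_force"]); x=x0; f=0
    while x<xend:
        x+=step; ctrl.movel([x,y,z],max_speed=speed)
        f=np.linalg.norm((np.array(get_state()["contact_force"])-f0)[:2])
        if f>lim: break
    return x,f
E
python3 - <<'E'
from h import *
D=down(); y=-.0415
ctrl.movep([.555,y,.15],q(D)); ctrl.movel([.555,y,.0]); print(get_state()["contact_force"],get_state()["width"])
ctrl.movel([.635,y,.0],max_speed=.08); print(get_state()["contact_force"])
print(press(.635,y,0,.662,6), get_state()["tcp_pos"],get_state()["contact_force"])
ctrl.movel([.60,y,.0]); ctrl.movel([.60,y,.15])
for c in ["scene","side"]: print(fit(c,"large_mouth"))
for yaw in (np.pi/2,-np.pi/2):
    for p in ([.495,-.33,.01],[.495,-.1,.01],[.495,-.33,.15]): 
        j=ctrl.ik(p,q(down(yaw))); print(yaw,None if j is None else np.round(j,2))
print(get_state()["time"])
E
```

```text
[ 0.27345012 -0.15490643 -0.59337698] 0.08533839127330084
[-0.33514336 -0.00196216 -0.02811937]
(0.6529999999999994, np.float64(6.423897634172677)) [ 6.51104597e-01 -4.14085473e-02 -3.80272970e-04] [-6.57578618  1.52146751  2.52083068]
(array([0.47355092, 0.27015617, 0.32066973, 0.03164954]), np.float64(0.0034488359077612454))
(array([ 0.66319586, -0.04061765,  0.00453107, -0.00090797]), np.float64(0.000932274013512896))
1.5707963267948966 [ 0.99  0.77 -0.75  1.8   0.69  0.85 -0.09]
1.5707963267948966 [ 0.62  0.67 -0.73  2.04  0.7   0.7  -0.56]
1.5707963267948966 [ 1.05  0.61 -0.85  1.66  0.5   1.11  0.07]
-1.5707963267948966 [ 0.56  0.67 -0.02  1.81  0.02  0.67 -2.61]
-1.5707963267948966 [-0.08  0.61  0.36  2.05 -0.39  0.55 -2.59]
-1.5707963267948966 [ 0.55  0.5  -0.01  1.66  0.01  0.98 -2.6 ]
11.5917
```

Run:
```python
from h import *
R=down(-np.pi/2+.054); x=.496
ctrl.movep([x,-.33,.15],q(R)); ctrl.movel([x,-.33,-.002]); 
ctrl.movel([x,-.19,-.002],max_speed=.08); ctrl.movel([x,-.098,-.002],max_speed=.08); print(get_state()["contact_force"])
ctrl.movel([x,-.15,-.002]); ctrl.movel([x,-.15,.15])
for c in ["scene","side"]: print(fit(c,"medium_mouth",box=np.array([.5,-.05])))
im,_=vision.grab_frame("side"); cv2.imwrite("pics/side1.png",im)
print(get_state()["time"])
```

```text
[-0.0825904  -0.11839573 -0.56049294]
None
(array([ 0.44710148, -0.07069634,  0.34523662, -0.00090634]), np.float64(0.0008766780309439892))
19.05
```

View pics/side1.png

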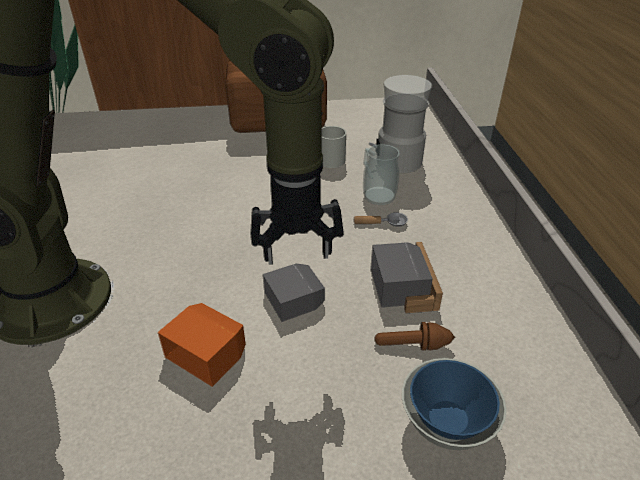

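The medium tub, at side (294,290), yawed to 0.35 rad because its mouth corner slipped inside the finger gap. I'll align the gripper with the tub, take both contacts and turn it back.

Run:
```python
from h import *
def tool(t,back=0):
    x,y,a=t; o=np.array([.0497,-.0541-back]); c,s=np.cos(a),np.sin(a)
    return [x+c*o[0]-s*o[1],y+s*o[0]+c*o[1]],down(-np.pi/2+a+.068)
t0=np.array([.4471,-.0707,.345]); t1=np.array([.455,-.0375,0.])
def go(t,z,back=0,f=ctrl.movel,**k):
    p,R=tool(t,back); f([*p,z],q(R),**k)
go(t0,.15,.02,ctrl.movep); go(t0,-.002,.02); go(t0,-.002)
for s in (.25,.5,.75,1): go(t0+s*(t1-t0),-.002,max_speed=.05)
print(get_state()["contact_force"])
go(t1,-.002,.03); go(t1,.15,.03)
for c in ["scene","side"]: print(fit(c,"medium_mouth",box=np.array([.5,-.05])))
print(get_state()["time"])
```

```text
[-0.24551223  0.00886916 -0.03710786]
(array([ 0.44356032, -0.03823476,  0.06553629,  0.00090032]), np.float64(0.0010160422353819344))
(array([ 0.44387789, -0.03813569,  0.0676156 , -0.00107315]), np.float64(0.0008626872023689593))
23.5667
```

Run:
```python
from h import *
D=down(); z=-.002
ctrl.movep([.405,-.036,.13],q(D)); ctrl.movel([.405,-.036,z])
ctrl.movel([.50,-.0375,z],max_speed=.08); ctrl.movel([.56,-.041,z],max_speed=.06); print(get_state()["contact_force"])
f=fit("side","medium_mouth",box=np.array([.58,-.04])); print(f)
im,_=vision.grab_frame("side"); cv2.imwrite("pics/side2.png",im[180:380,220:480].repeat(3,0).repeat(3,1))
print(get_state()["time"])
```

```text
[-0.5376998   0.01971559  0.93718679]
(array([ 0.57181852, -0.04059865,  0.00198581, -0.00106768]), np.float64(0.000841524379152192))
28.3
```

View pics/side2.png

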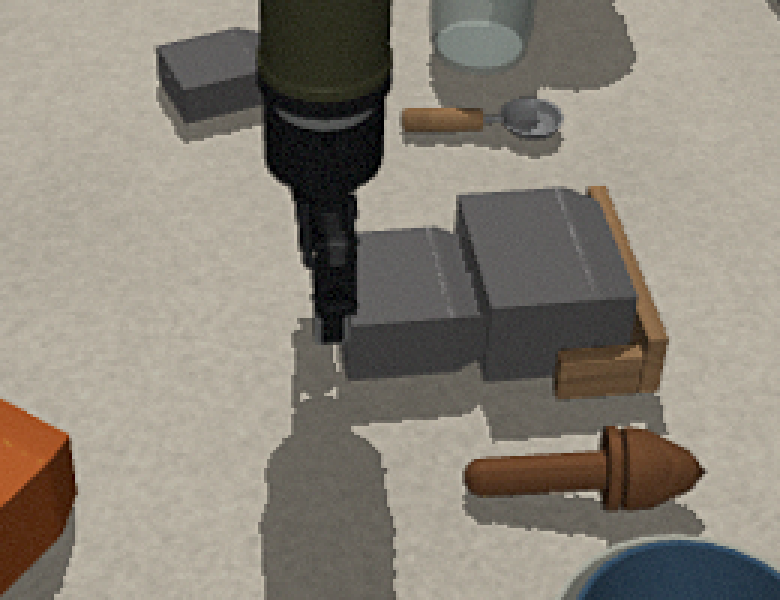

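The medium tub lines up with the large one: its taper enters the mouth at about crop (465,290). I'll push it home, with the tool slightly higher so the gripper body clears the large tub.

Run:
```python
from h import *
z=.006; y=-.041
ctrl.movel([.555,y,z]); ctrl.movel([.635,y,z],max_speed=.06); print(get_state()["contact_force"])
print(press(.635,y,z,.662,9), get_state()["tcp_pos"],get_state()["contact_force"])
ctrl.movel([.59,y,z]); ctrl.movel([.59,y,.15]); ctrl.movep([.50,.1,.2],q(down(.3)))
for n in ("large_mouth","medium_mouth"): print(n,fit("side",n,zoff=.0025 if n[0]=="m" else 0,box=np.array([.69,-.04])))
print(fit("scene","large_mouth",box=np.array([.7,-.04])))
print(fit("side","small_mouth",box=np.array([.52,.25])))
for yaw in (.3,.3+np.pi): print(ctrl.ik([.49,.25,.006],q(down(yaw))))
print(get_state()["time"])
im,_=vision.grab_frame("side"); cv2.imwrite("pics/side3.png",im[180:380,220:480].repeat(3,0).repeat(3,1))
```

```text
[ 0.37258181 -0.0652791  -0.66176984]
(0.6529999999999994, np.float64(12.948020372936433)) [ 0.64888    -0.04101038  0.00524043] [-12.53708884   0.93052975   5.61169342]
large_mouth (array([ 0.6618836 , -0.04001469, -0.00637904, -0.00105813]), np.float64(0.0008471553005911709))
medium_mouth (array([ 0.61445817, -0.03910825, -0.049485  ,  0.00064438]), np.float64(0.001425798166650196))
(array([ 0.66221007, -0.04027447, -0.00342569,  0.00097037]), np.float64(0.000977445256724628))
(array([ 0.47231409,  0.24518253,  0.29830288, -0.00098453]), np.float64(0.0011113771852390812))
[-0.33004062  0.63789393 -0.28713062  1.9283674   0.29618812  0.61603755
 -2.07785453]
[ 0.1453605   0.91442225 -1.17525399  1.92246653  1.00159294  1.05091859
  0.38523973]
35.8417
```

View pics/side3.png

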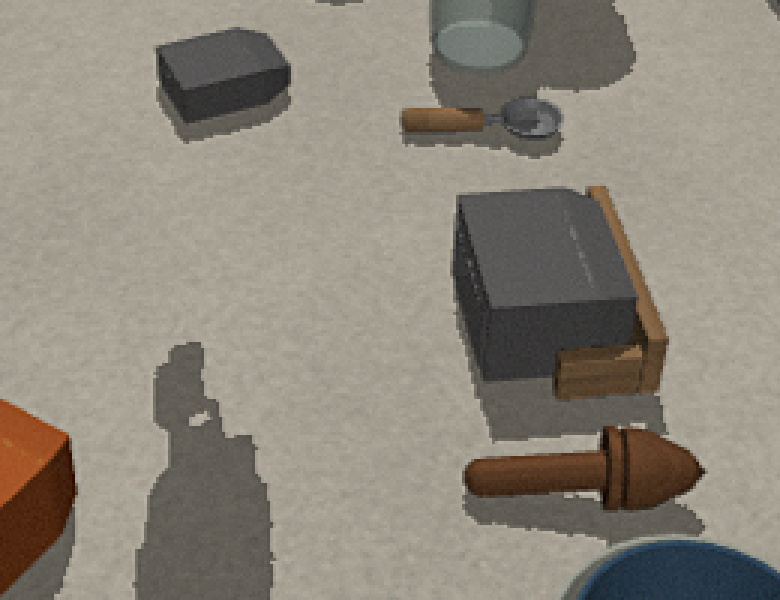

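The medium tub is inside the large one. Next I'll grip the small tub across its width near the mouth and slide it over.

Run:
```python
from h import *
a=.298; m=np.array([.4723,.2452]); g=m+.014*np.array([np.cos(a),np.sin(a)]); z=-.003; y=-.0405
ctrl.movep([*g,.1],q(down(a))); ctrl.movel([*g,z],max_speed=.12); ctrl.close_gripper(25); print(get_state()["width"])
ctrl.movel([.50,.10,z+.001],q(down(.15)),max_speed=.12); ctrl.movel([.52,y,z+.001],q(down(0)),max_speed=.12)
print(fit("side","small_mouth",box=np.array([.56,-.04])),get_state()["width"])
im,_=vision.grab_frame("side"); cv2.imwrite("pics/side4.png",im[180:380,220:480].repeat(3,0).repeat(3,1))
print(get_state()["time"])
```

```text
0.06613911835781529
(array([ 0.50491632, -0.04239014, -0.00275157, -0.00108978]), np.float64(0.0009215418282495606)) 0.0659854922734352
40.8667
```

View pics/side4.png

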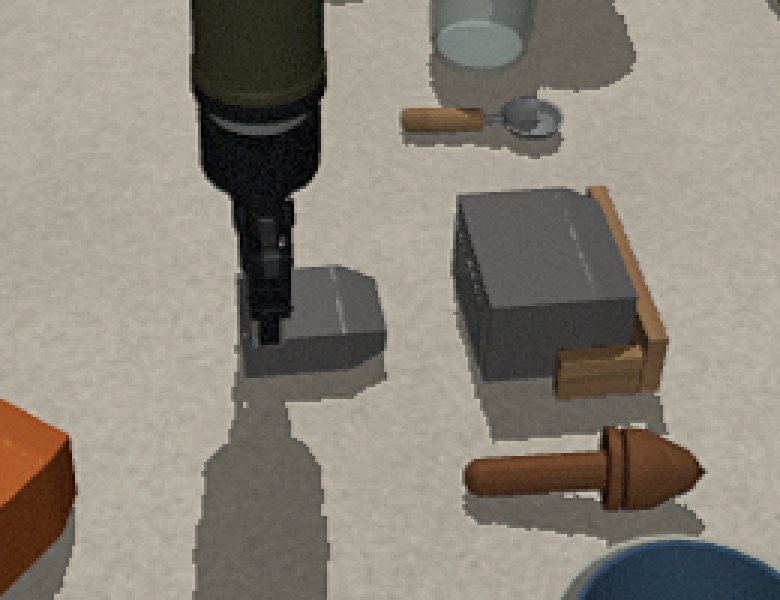

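The small tub is held square in front of the nest, at crop (310,310). Inserting it now.

Run:
```python
from h import *
y=-.0395; z=.003
ctrl.movel([.545,y,z],max_speed=.1)
for x in (.575,.60,.62,.638):
    ctrl.movel([x,y,z],max_speed=.06); f=np.array(get_state()["contact_force"]); print(x,np.round(f,1))
    if np.linalg.norm(f[:2])>15: print("jam"); raise SystemExit
ctrl.ungrasp(); ctrl.movel([.638,y,.09])
ctrl.movel([.59,y,.09]); ctrl.close_gripper(); y=-.0405
ctrl.movel([.585,y,.0065]); ctrl.movel([.63,y,.0065],max_speed=.06); print(get_state()["contact_force"])
print(press(.63,y,.0065,.66,9),get_state()["tcp_pos"])
ctrl.movel([.56,y,.0065]); ctrl.movel([.56,y,.2]); ctrl.movep([.45,.2,.25],q(down(.3)))
for c in ("side","scene"):
    print(fit(c,"large_mouth",box=np.array([.71,-.04])))
    im,_=vision.grab_frame(c); im=im[225:325,340:470] if c=="side" else im[240:370,270:440]
    cv2.imwrite(f"pics/end_{c}.png",cv2.resize(im,None,fx=4.5,fy=4.5))
print(get_state()["time"])
```

```text
0.575 [-0.7 -0.2 -0.9]
0.6 [ 0.3  0.6 -1. ]
0.62 [-0.7 -0.2 -0.6]
0.638 [-0.1  0.2  0.5]
[-0.06108     0.35775809  0.29139584]
(0.6509999999999992, np.float64(12.19494651985407)) [ 0.64684944 -0.04056546  0.00569698]
(array([ 0.66209379, -0.04016795, -0.00410275, -0.00102538]), np.float64(0.000857889205535825))
(array([ 0.66212026, -0.04037267, -0.00146182,  0.0008923 ]), np.float64(0.0009636644730806555))
54.3917
```

View pics/end_side.png

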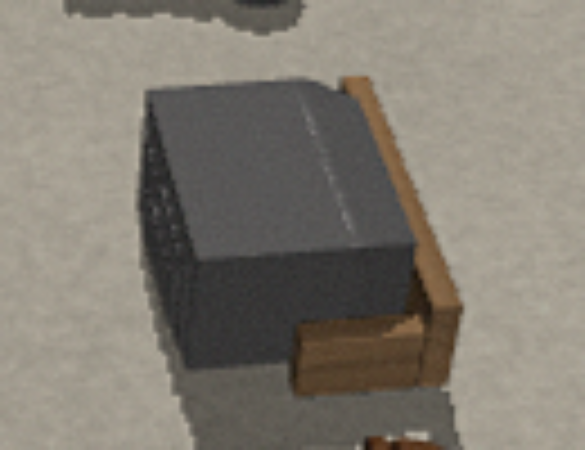

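The picture shows the large tub against the backboard with nothing sticking out of its mouth (left edge near (150,200)). The final push stopped at 0.658 m, which is the expected home position for the small tub's rim. Handing in.

```bash
python3 -c "
from h import *
print(ticket.close_job(), get_state()['time'])"
```

```text
the job is handed in; nothing more can be done
the job is handed in; nothing more can be done
```

I handed the job in after about 55 s on the robot's clock: by camera fits and where each push stopped, the large tub is back against the backboard with the middle and small tubs nested home inside it. The judge's verdict was not shown, and I did not re-measure the other items on the counter.

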